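# Set out the slide-staining station

### The job

Set out the staining station on the teal mat: lay the white slide carton flat, lengthwise along the mat, inside the rectangle at the back, and set the pink culture dish centred on top of it. In front of the carton, stand one dropper bottle upright inside each ring: the blue-collared one in the end ring on the timer's side, the black-collared one in the ring at the other end, and the red-collared one between them. Never tip a bottle over, and leave everything standing free.

Things in the scene. Friction and masses are not known exactly. Their poses are not given: they have to be found in the camera images.
- mat: Teal printed rubber mat, fixed flat on the worktop, 160 mm (its x) by 210 mm (its y), 12 mm thick. Origin: centre of its underside; x points to its back edge (away from the robot), y to its left side, z up. White rings of 56 mm outer diameter are printed with centres at mat (x, y) = (-43, +70), (-43, 0), (-43, -70) mm; a white rectangle of 76 mm (x) by 102 mm (y) outline is printed with its centre at (+40, 0) mm. The prints are flat, at the mat's top face (z = 12 mm).
- timer: White countdown timer with a grey screen and three coloured keys, fixed, 22 x 62 x 64 mm, standing behind the mat, either off towards its left or towards its right (the mat's y of the timer positive or negative): that side is the timer's side. A jar with a blue lid stands behind the other side. Origin: centre of its underside, z up.
- bottle_blue_center (a point): Amber glass dropper bottle with a blue collar under its black rubber top; standing upright, round, 87 mm tall: body 31 mm in diameter up to about 45 mm, shoulder to 62 mm, then collar and rubber top 14 to 18 mm in diameter. Loose, about 60 g. Point: its centre, 43.5 mm above its base; z is its upright axis.
- bottle_red_center (a point): Amber glass dropper bottle with a red collar under its black rubber top; standing upright, round, 87 mm tall: body 31 mm in diameter up to about 45 mm, shoulder to 62 mm, then collar and rubber top 14 to 18 mm in diameter. Loose, about 60 g. Point: its centre, 43.5 mm above its base; z is its upright axis.
- bottle_black_center (a point): Amber glass dropper bottle with a black collar under its black rubber top (its paper label has a blue band, its collar is black); standing upright, round, 87 mm tall: body 31 mm in diameter up to about 45 mm, shoulder to 62 mm, then collar and rubber top 14 to 18 mm in diameter. Loose, about 60 g. Point: its centre, 43.5 mm above its base; z is its upright axis.
- carton_center (a point): White carton of glass slides with blue print, closed and solid, lying flat, 56 mm (its x) by 82 mm (its y) by 30 mm high. Loose, about 120 g. Point: its centre, 15 mm above its base; z up. (Mind the big fixed microscope, about 0.4 m tall, at the robot's right beyond y = -0.42 m, x from 0.4 to 0.75 m: swing round clear of it.)
- dish_center (a point): Round lidded culture dish with pink filling, 60 mm in diameter at the lid; its solid part is 56 mm in diameter and 12 mm high. Grasp it across its edge. Loose, about 18 g. Point: its centre, 6 mm above its base; z up. (A tan dish also stands about: not this one.)

How it is judged:
By the outcome, as a careful person would: the job done as asked, in the order asked, and still so for the second after the job is handed in, with the robot touching nothing.
It also fails if it takes over 136 s, if anything falls off the work surface, if the arm or the gripper's body presses on something with over 40 N, if the wrist force passes 120 N, or if a joint passes its speed limit or range.

### The arm

A 6-joint arm with a two-finger parallel gripper is mounted at the origin on a cart in front of the work surface, level with it; the furniture and walls round the work are solid. World frame = base frame: x ahead of the robot, y to its left, z up, the work surface at z = 0. Lengths are in m, angles in rad, forces in N, time in s.
With the tool pointing down it reaches from about 0.35 to 0.725 m from the base axis. Payload 4.3 kg.
Tool frame: the origin (TCP) lies on the centre line of the jaws, within the pads' length; the fingertips stand 17 mm ahead of it and the grasp point (between the pads) lies 2 mm behind it; z points along the fingers, y is the line along which they close (so a half turn about z gives the same grasp; the last joint's range is limited). The gripper opens to 85 mm and grips with 20 to 120 N. Pads are 22 mm wide; open, the fingers measure 114 mm over their backs; the gripper's body (76 mm by 85 mm) begins 54 mm behind the grasp point. The pads swing forward as they close: fully open they stand 13 mm farther back than shut.
Start: joints at [1.128, 0.377, 0.081, 1.274, 0, 1.46], TCP at [0.188, 0.543, 0.248] pointing down, gripper open.
Joint ranges: [-2.72, 2.72], [-0.84, 1.66], [-1.02, 1.22], [-1.77, 2.12], [-1.37, 1.28], [-3.14, 3.14]. Speed limits (rad/s): [2.57, 2.57, 3.14, 3.14, 3.14, 3.14].

### API

Orientations are given as [roll, pitch, yaw] about the fixed x, y, z axes, in that order (R = Rz(yaw) Ry(pitch) Rx(roll)).
In Python, from workcell import env gives the robot as it stands.
- The arm moves only by the tool play_rows, never from a script. Its argument "commands" is text: rows parted by semicolons, each of 5 numbers parted by spaces: the shift along the tool's x, y, z in m, then the turn about the tool's z in rad, then the opening, from 0 (shut) to 1 (fully open). A call has exactly 5 rows; each row shifts and turns the commanded pose from where the row before left it, along the tool's axes as they then stand; what a row does not reach is not made up. A row lasts 1/12 s, in which the tool goes at most 41.7 mm and 7.16 degrees, less where a joint would pass 70% of its speed; a pose out of reach is approached as far as the arm can. A call is refused whole if a number of a shift passes 0.0417 or a number of a turn 0.125, either way. A call with a gripper value outside its range is refused whole. The fingers move at their own pace and stop on an object; "newtons" is the grip in N (left out, the last holds). Time passes only in rows, so rows that do not move let the fingers close, or fill a call up. It gives the time, the measured TCP pose, the force, the opening and the grip force at its end, in the units of the state.
- env.state(): the state, without advancing time (a new reading comes with each control period).
- env.grab_frame(name): name is "side" or "top" or "wrist"; returns the picture (400x640x3 uint8, red, green, blue); there is no depth.
- env.calibration(name): a dict with "fx", "fy", "cx", "cy" (pixels), "T" (4x4, takes a point from camera to world coordinates). Camera axes: x right, y down, z forward; pixel columns grow to the right and rows downward; lengths in m; the calibration is good to about 2 mm. A picture is of the moment at which its call begins: read the wrist's pose just before it. calibration takes no time and is no camera call; for the wrist camera it gives the pose at the moment of the call.
- env.hand_in(): hands the job in; it is judged then, once.
Trained networks look in the newest picture that a camera, given by its name, has taken for a name from the list of things; names that differ only in an ending like _2 or _b are one class to them, and where a whole thing is asked for, a point or a joint stands for the part that bears it (a point fixed in the world has none). Each returns a list of dicts, best first, with "p" (0 to 1); they miss things now and then, are a little off and sometimes report something else, mostly with a low value. They report only what shows in the picture. A call takes as long as a camera call.
- env.outline_of(name, camera): "pixels" (400x640 bool, what is visible of it) and "centre" ([row, column] in pixels, amid what is visible of it).
- env.pinpoint(name, camera): "centre" ([row, column] in pixels: a listed point, or the origin of a listed thing).
The state is a dict: "t": time; "joint_pos": joint angles; "qvel": joint speeds; "joint_torque": joint torques, N m; "tcp_pos": TCP position; "orientation": TCP orientation; "ft_force": force on the tool from outside, world axes, zero at the start; "moment": the same for the moment, N m; "opening": finger opening in m; "grip_force": force on a finger pad.
Only numpy, scipy, OpenCV 4.12 (cv2) and the standard library are available. Lean on these libraries where they do the work, as an engineer would, in place of code of your own. Each camera call takes 0.05 s, during which the arm holds its last target. There are 200 camera calls.

## Working session

There is one attempt and no reset: what is moved stays moved. The work goes in short steps, Python scripts to look and compute and a tool call to move; the robot and the scene stay as the last step left them, time stands still between calls to the robot, and variables do not carry over. Pictures are saved under pics/ and viewed, at most 18 in all, crops included, and the job is handed in when it is done.

Besides the shell and the picture viewer there is one more tool, called after ">>>" as name(argument=value, ...) on one line, values as JSON. play_rows: Moves the arm, as the interface text tells. Its arguments: {"type":"object","properties":{"commands":{"type":"string"},"newtons":{"type":"number"}},"required":["commands"]}

```bash
ls; mkdir -p pics; python3 - <<'E'
from workcell import env
import cv2
for n in("side","top"):
    cv2.imwrite(f"pics/{n}0.png",env.grab_frame(n)[:,:,::-1])
    c=env.calibration(n);print(n,c)
    for k in["mat","timer","bottle_blue_center","bottle_red_center","bottle_black_center","carton_center","dish_center"]:
        print(k,[(r["centre"],round(r["p"],2)) for r in env.pinpoint(k,n)][:3])
print(env.state())
E
```

```text
pics
side {'fx': 375.2021521128583, 'fy': 375.2021521128583, 'cx': 324.06665247840084, 'cy': 199.4029671181537, 'T': array([[-0.99905415, -0.03888236,  0.01946711,  0.59048637],
       [-0.0369872 ,  0.5244839 , -0.85061659,  0.98802545],
       [ 0.0228638 , -0.85053207, -0.52542596,  0.6316758 ],
       [ 0.        ,  0.        ,  0.        ,  1.        ]])}
mat [([203.4, 338.4], 0.92)]
timer [([182.6, 286.1], 0.69)]
bottle_blue_center [([243.1, 376.5], 0.81), ([179.5, 283.4], 0.6)]
bottle_red_center [([249.4, 324.7], 0.7)]
bottle_black_center [([284.3, 378.8], 0.9)]
carton_center [([166.3, 374.1], 0.81)]
dish_center []
top {'fx': 518.171332409632, 'fy': 518.171332409632, 'cx': 316.2128913012646, 'cy': 192.96202326155844, 'T': array([[ 0.02309732, -0.98490361,  0.17155578,  0.34320553],
       [-0.99965048, -0.02496051, -0.00871114,  0.06023326],
       [ 0.01286176, -0.17129462, -0.98513589,  1.44407863],
       [ 0.        ,  0.        ,  0.        ,  1.        ]])}
mat [([202.7, 333.9], 0.82)]
timer [([137.9, 380.3], 0.77)]
bottle_blue_center [([233.7, 247.1], 0.55)]
bottle_red_center [([182.0, 236.5], 0.48)]
bottle_black_center []
carton_center [([252.5, 422.7], 0.74)]
dish_center [([187.2, 409.4], 0.59), ([138.0, 382.8], 0.4)]
{'t': 0.8, 'joint_pos': array([1.12770531e+00, 3.77310580e-01, 8.10405997e-02, 1.27443009e+00,
       1.36814876e-05, 1.46049043e+00]), 'qvel': array([-9.89757288e-06, -7.05698510e-04, -1.64152283e-03,  6.87007921e-04,
       -5.18744751e-04, -3.96745462e-04]), 'joint_torque': array([-8.74838361e-05, -4.63464046e+01,  2.70138484e+01, -1.52587800e-04,
       -7.28758459e-05,  3.19458231e-06]), 'tcp_pos': array([0.18785053, 0.54349304, 0.24833908]), 'orientation': array([ 3.14149548e+00, -3.00240119e-06,  2.80880753e+00]), 'ft_force': array([-0.06732526,  0.17939456,  0.06987476]), 'moment': array([-0.00229865,  0.00431772, -0.01657213]), 'grip_force': 0.0, 'opening': 0.08569695109908992}
```

View pics/top0.png

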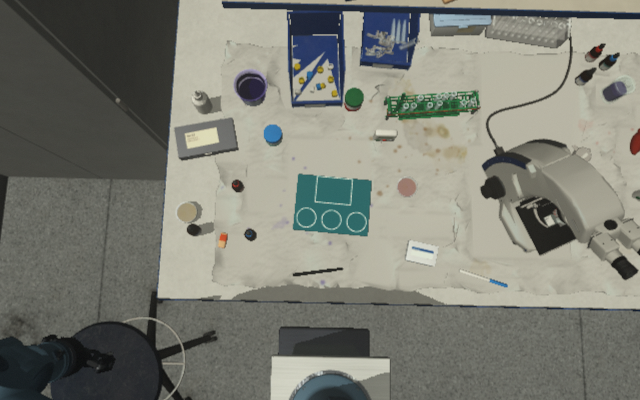

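View pics/side0.png

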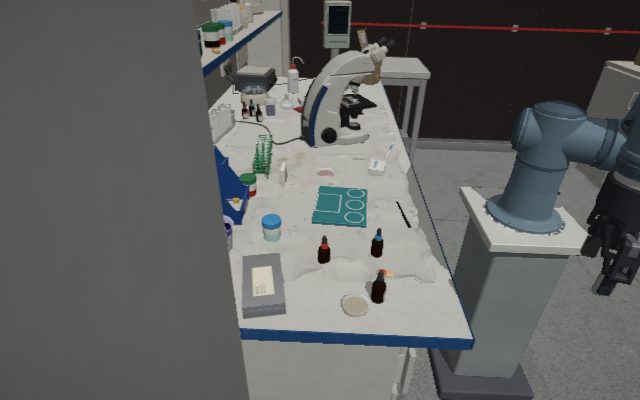

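The mat is upright in the top view (centre about col 333, row 205). The timer is at (385,135), towards world −y, so blue goes to the −y ring. Bottles: red (237,185), blue (250,234), black (193,229), beside the tan dish at (187,211). The carton is at (422,252) and the pink dish at (406,186).

```bash
cat > h.py <<'E'
from workcell import env
import numpy as np, cv2
def ray(c,px,z):
    "pixel [row,col] -> world at height z"
    k=env.calibration(c) if isinstance(c,str) else c
    d=k["T"][:3,:3]@[(px[1]-k["cx"])/k["fx"],(px[0]-k["cy"])/k["fy"],1]
    o=k["T"][:3,3]; return o+d*(z-o[2])/d[2]
def go(x,y,z,yaw=None,s=None):
    "deltas in present tool axes (turn last)"
    s=s or env.state(); ow=s["orientation"]; w=ow[2]
    d=np.array([x,y,z])-s["tcp_pos"]
    R=cv2.Rodrigues(np.array([0,0,w]))[0]@np.diag([1,-1,-1.])
    t=0 if yaw is None else -((yaw-w+np.pi)%(2*np.pi)-np.pi)
    print("tool shift mm",np.round(R.T@d*1000,1),"turn",round(t,3),"tcp",np.round(s["tcp_pos"]*1000,1),"yaw",round(w,3),"t",s["t"])
def rect(mask,c,z):
    "min-area rectangle of a mask's world points at height z"
    p=np.argwhere(mask); w=np.array([ray(c,q,z)[:2] for q in p],np.float32)
    return cv2.minAreaRect(w*1000)
E
python3 - <<'E'
from h import *
c={n:env.calibration(n) for n in("top","side")}
for k,n,z in[("mat","top",.012),("carton_center","top",.03),("dish_center","top",.012),("bottle_blue_center","top",.05),("bottle_red_center","top",.05),("bottle_black_center","top",.05),("mat","side",.012),("carton_center","side",.03),("bottle_blue_center","side",.0435),("bottle_red_center","side",.0435),("bottle_black_center","side",.0435),("dish_center","side",.012)]:
    if (n,k)in[("top","mat"),("side","mat")]: env.grab_frame(n)
    for o in env.outline_of(k,n)[:2]:
        print(n,k,round(o["p"],2),np.round(ray(c[n],o["centre"],z),3),rect(o["pixels"],c[n],z) if n=="top" else "")
    for o in env.pinpoint(k,n)[:2]:
        print("   pin",round(o["p"],2),np.round(ray(c[n],o["centre"],{"mat":0,"carton_center":.015,"dish_center":.006}.get(k,.0435)),3))
E
```

```text
top mat 0.98 [0.571 0.001 0.012] ((562.63818359375, 1.11572265625), (210.2821807861328, 161.28439331054688), 85.64598083496094)
   pin 0.64 [ 0.565 -0.001  0.   ]
   pin 0.48 [ 0.621 -0.215  0.   ]
top carton_center 0.91 [ 0.428 -0.251  0.03 ] ((432.4897766113281, -241.62612915039062), (85.665771484375, 56.71238327026367), 80.0856704711914)
   pin 0.84 [ 0.431 -0.243  0.015]
top dish_center 0.56 [ 0.627 -0.215  0.012] ((619.0867919921875, -207.77084350585938), (57.354087829589844, 56.95598602294922), 1.4472377300262451)
top dish_center 0.48 [0.573 0.003 0.012] ((562.77392578125, 2.7294769287109375), (212.12655639648438, 160.08609008789062), 86.17342376708984)
   pin 0.77 [ 0.623 -0.215  0.006]
   pin 0.48 [0.464 0.234 0.044]
top bottle_red_center 0.56 [0.61  0.267 0.05 ] ((602.6087646484375, 263.4846496582031), (33.62194061279297, 30.017406463623047), 2.7077882289886475)
   pin 0.62 [0.615 0.27  0.044]
top bottle_black_center 0.55 [0.478 0.375 0.05 ] ((479.26727294921875, 375.6783752441406), (36.7609748840332, 27.291690826416016), 65.18186950683594)
   pin 0.62 [0.471 0.38  0.044]
side mat 0.62 [0.567 0.008 0.012] 
   pin 0.92 [0.57  0.003 0.   ]
side carton_center 0.76 [ 0.441 -0.216  0.03 ] 
   pin 0.52 [ 0.43  -0.251  0.015]
   pin 0.5 [0.581 0.019 0.015]
side bottle_blue_center 0.74 [0.466 0.241 0.043] 
   pin 0.55 [0.466 0.235 0.043]
side bottle_red_center 0.58 [0.604 0.281 0.043] 
side bottle_black_center 0.76 [0.48  0.393 0.043] 
side bottle_black_center 0.74 [ 0.447 -0.199  0.043] 
   pin 0.74 [0.475 0.379 0.043]
   pin 0.58 [ 0.621 -0.204  0.006]
```

>>> play_rows(commands="0 0 0 0.1 1; 0 0 0 0.1 1; 0 0 0 0.1 1; 0 0 0 0.1 1; 0 0 0 0.1 1")

```text
t: 2.52
tcp_pos: [0.1879, 0.5435, 0.2483]
orientation: [3.142, -0.0, 2.304]
ft_force: [-0.2, -0.7, 0.2]
opening: 0.0852
grip_force: 0.0
```

>>> play_rows(commands="0 0 0 0.1 1; 0 0 0 0.1 1; 0 0 0 0.1 1; 0 0 0 0.1 1; 0 0 0 0.1 1")

```text
t: 2.93
tcp_pos: [0.1879, 0.5435, 0.2483]
orientation: [3.142, -0.0, 1.804]
ft_force: [-0.5, -0.9, 0.5]
opening: 0.0856
grip_force: 0.0
```

>>> play_rows(commands="0 0 0 0.082 1; 0 0 0 0.082 1; 0 0 0 0.082 1; 0 0 0 0.082 1; 0 0 0 0.082 1")

```text
t: 3.35
tcp_pos: [0.1879, 0.5435, 0.2484]
orientation: [3.142, -0.0, 1.395]
ft_force: [-1.3, 0.7, -0.5]
opening: 0.0854
grip_force: 0.0
```

>>> play_rows(commands="-0.0195 0.0211 0 0 1; -0.0195 0.0211 0 0 1; -0.0195 0.0211 0 0 1; -0.0195 0.0211 0 0 1; -0.0195 0.0211 0 0 1")

```text
t: 3.77
tcp_pos: [0.2757, 0.4283, 0.2484]
orientation: [3.141, -0.0, 1.399]
ft_force: [0.4, 0.7, 0.0]
opening: 0.0852
grip_force: 0.0
```

>>> play_rows(commands="-0.0195 0.0211 0 0 1; -0.0195 0.0211 0 0 1; -0.0195 0.0211 0 0 1; -0.0195 0.0211 0 0 1; -0.0195 0.0211 0 0 1")

```text
t: 4.18
tcp_pos: [0.363, 0.3141, 0.2485]
orientation: [3.141, -0.0, 1.399]
ft_force: [1.1, 0.3, 0.7]
opening: 0.0851
grip_force: 0.0
```

>>> play_rows(commands="-0.0195 0.0211 0 0 1; -0.0195 0.0211 0 0 1; -0.0195 0.0211 0 0 1; -0.0195 0.0211 0 0 1; -0.0195 0.0211 0 0 1")

```text
t: 4.6
tcp_pos: [0.4503, 0.1999, 0.2485]
orientation: [3.141, -0.0, 1.399]
ft_force: [0.8, 0.1, 0.7]
opening: 0.0853
grip_force: 0.0
```

>>> play_rows(commands="-0.0293 0.0038 0 0 1; -0.0293 0.0038 0 0 1; -0.0293 0.0038 0 0 1; -0.0293 0.0038 0 0 1; -0.0293 0.0038 0 0 1")

```text
t: 5.02
tcp_pos: [0.4431, 0.0522, 0.2484]
orientation: [3.141, -0.0, 1.399]
ft_force: [-0.1, -0.8, -0.4]
opening: 0.085
grip_force: 0.0
```

```bash
python3 - <<'E'
from h import *
go(.431,-.243,.2,1.398)
c=env.calibration("wrist");cv2.imwrite("pics/w1.png",env.grab_frame("wrist")[:,:,::-1])
for k,z in[("mat",.012)]:
    for o in env.outline_of(k,"wrist")[:1]:print(k,o["p"],ray(c,o["centre"],z),rect(o["pixels"],c,z))
E
```

```text
tool shift mm [-292.9   38.6   48.4] turn 0.001 tcp [443.1  52.2 248.4] yaw 1.399 t 5.0167
mat 0.69 [0.56517058 0.02160817 0.012     ] ((563.1741333007812, 6.186592102050781), (208.7025909423828, 159.6339874267578), 86.2069320678711)
```

View pics/w1.png

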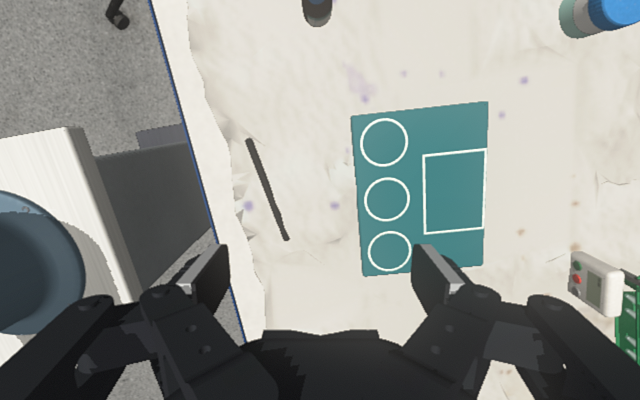

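The wrist view shows the mat with rings at (384,142), (387,199), (389,250) and the rectangle at about (455,191), all clear. I'll fix the mat pose from the prints.

```bash
python3 - <<'E'
from h import *
c=env.calibration("wrist");im=cv2.imread("pics/w1.png")
w=((im.min(2)>150)*255).astype(np.uint8); w[:, :352]=0; w[:,488:]=0; w[:100]=0; w[276:]=0
cs,h=cv2.findContours(w,cv2.RETR_CCOMP,cv2.CHAIN_APPROX_NONE)
for k in cs:
    if len(k)<60: continue
    P=np.array([ray(c,(p[0][1],p[0][0]),.012)[:2] for p in k],np.float32)*1000
    (x,y),r=cv2.minEnclosingCircle(P); print(len(k),round(x,1),round(y,1),round(r,1),cv2.minAreaRect(P))
E
```

```text
69 517.3 -99.7 22.0 ((517.6007080078125, -98.01071166992188), (4.421712875366211, 43.94449234008789), 79.81998443603516)
118 515.5 -64.8 28.7 ((515.9841918945312, -65.07354736328125), (56.61857223510742, 55.883750915527344), 82.1915054321289)
107 515.6 -64.9 26.2 ((515.691162109375, -64.84454345703125), (51.22691345214844, 51.726165771484375), 34.96182632446289)
126 520.5 5.2 28.5 ((520.7433471679688, 5.738727569580078), (55.256980895996094, 56.32727813720703), 79.83355712890625)
114 520.4 5.1 26.2 ((520.5862426757812, 5.11383056640625), (51.368141174316406, 50.721702575683594), 36.83505630493164)
270 482.2 -7.0 86.0 ((482.15093994140625, -7.01824951171875), (171.44570922851562, 13.309064865112305), 81.40904235839844)
450 625.2 -26.5 96.8 ((602.858154296875, -25.665618896484375), (190.3318328857422, 80.63555908203125), 87.97371673583984)
266 603.5 -0.9 60.1 ((603.5414428710938, -0.85614013671875), (98.78950500488281, 72.76899719238281), 85.88323211669922)
134 525.5 75.2 28.5 ((525.404052734375, 75.13681030273438), (55.85394287109375, 55.589385986328125), 36.834800720214844)
122 525.5 75.1 26.1 ((525.4414672851562, 75.22750854492188), (50.99420928955078, 50.43561553955078), 36.756771087646484)
286 570.8 109.3 77.4 ((570.4586791992188, 107.2169189453125), (16.50148582458496, 154.31613159179688), 79.8428726196289)
```

>>> play_rows(commands="-0.0293 0.0038 0 0 1; -0.0293 0.0038 0 0 1; -0.0293 0.0038 0 0 1; -0.0293 0.0038 0 0 1; -0.0293 0.0038 0 0 1")

```text
t: 5.53
tcp_pos: [0.437, -0.0947, 0.2485]
orientation: [3.141, -0.0, 1.4]
ft_force: [0.7, -0.1, 0.0]
opening: 0.0857
grip_force: 0.0
```

>>> play_rows(commands="-0.0293 0.0038 0.01 0 1; -0.0293 0.0038 0.01 0 1; -0.0293 0.0038 0.01 0 1; -0.0293 0.0038 0.01 0 1; -0.0293 0.0038 0.01 0 1")

```text
t: 5.95
tcp_pos: [0.4308, -0.2425, 0.1979]
orientation: [3.141, -0.0, 1.399]
ft_force: [0.3, -0.4, 0.4]
opening: 0.0855
grip_force: 0.0
```

```bash
python3 - <<'E'
from h import *
c=env.calibration("wrist");cv2.imwrite("pics/w2.png",env.grab_frame("wrist")[:,:,::-1])
for o in env.outline_of("carton_center","wrist")[:1]:
    print(o["p"],ray(c,o["centre"],.03),rect(o["pixels"],c,.03))
for o in env.pinpoint("carton_center","wrist")[:1]: print(o, ray(c,o["centre"],.015))
go(.431,-.243,.03)
E
```

```text
0.83 [ 0.43588852 -0.23871781  0.03      ] ((433.94696044921875, -239.30772399902344), (85.25809478759766, 57.55793380737305), 78.81468200683594)
{'centre': [183.2, 319.5], 'p': 0.56} [ 0.43208798 -0.24138243  0.015     ]
tool shift mm [ -0.4   0.7 167.4] turn 0 tcp [ 430.4 -242.4  197.4] yaw 1.396 t 6.1
```

View pics/w2.png

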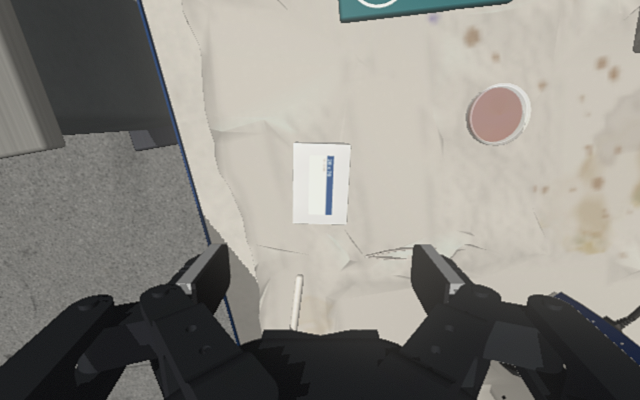

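The mat centre is (0.5634, 0.0022) with yaw −0.071. The carton at (321,183) is aligned with the jaws and free of neighbours, so I'll grasp it.

>>> play_rows(commands="0.003 0.0026 0.03 0 1; 0 0 0.035 0 1; 0 0 0.035 0 1; 0 0 0.035 0 1; 0 0 0.02 0 1", newtons=40)

```text
t: 6.52
tcp_pos: [0.4325, -0.2363, 0.0406]
orientation: [-3.139, -0.002, 1.401]
ft_force: [-0.9, 0.9, 0.1]
opening: 0.085
grip_force: 0.0
```

>>> play_rows(commands="0 0 0.01 0 1; 0 0 0.01 0 1; 0 0 0 0 0.55; 0 0 0 0 0.4; 0 0 0 0 0.4")

```text
t: 6.93
tcp_pos: [0.4348, -0.2397, 0.0249]
orientation: [3.139, 0.001, 1.399]
ft_force: [0.5, 0.6, -1.8]
opening: 0.0553
grip_force: 43.0
```

>>> play_rows(commands="0 0 0 0 0.3; 0 0 0 0 0.3; 0 0 0 0 0.3; 0 0 0 0 0.3; 0 0 0 0 0.3")

```text
t: 7.35
tcp_pos: [0.435, -0.2399, 0.0248]
orientation: [3.139, 0.001, 1.399]
ft_force: [0.3, 1.2, 7.7]
opening: 0.0555
grip_force: 43.9
```

>>> play_rows(commands="0 0 0 0 0.3; 0 0 -0.01 0 0.3; 0 0 -0.02 0 0.3; 0 0 -0.03 0 0.3; 0 0 -0.03 0 0.3")

```text
t: 7.77
tcp_pos: [0.4325, -0.2384, 0.1142]
orientation: [-3.139, -0.001, 1.399]
ft_force: [-0.3, -0.3, -1.1]
opening: 0.0552
grip_force: 42.9
```

```bash
python3 - <<'E'
from h import *
m=np.array([.5634,.0022]);a=-.071
p=m+np.array([np.cos(a),np.sin(a)])*.040
print(p);go(*p,.11,np.pi/2+a)
E
```

```text
[ 0.60329922 -0.00063761]
tool shift mm [263.5 127.5   4.2] turn -0.101 tcp [ 432.5 -238.4  114.2] yaw 1.399 t 7.7667
```

>>> play_rows(commands="0 0 0 -0.05 0.3; 0 0 0 -0.051 0.3; 0 0 0 0 0.3; 0.0167 0.0102 0 0 0.3; 0.0167 0.0102 0 0 0.3")

```text
t: 8.18
tcp_pos: [0.4559, -0.2073, 0.1134]
orientation: [-3.141, -0.0, 1.496]
ft_force: [0.9, -0.1, -1.7]
opening: 0.0552
grip_force: 43.0
```

>>> play_rows(commands="0.024 0.0148 0 0 0.3; 0.024 0.0148 0 0 0.3; 0.024 0.0148 0 0 0.3; 0.024 0.0148 0 0 0.3; 0.024 0.0148 0 0 0.3")

```text
t: 8.6
tcp_pos: [0.5387, -0.0915, 0.1131]
orientation: [-3.14, -0.0, 1.498]
ft_force: [1.0, -0.0, -1.1]
opening: 0.0553
grip_force: 43.0
```

>>> play_rows(commands="0.024 0.0148 0 0 0.3; 0.024 0.0148 0 0 0.3; 0.024 0.0148 0 0 0.3; 0.024 0.0148 0 0 0.3; 0 0 0 0 0.3")

```text
t: 9.02
tcp_pos: [0.6069, 0.0028, 0.1132]
orientation: [3.14, -0.003, 1.503]
ft_force: [0.5, -0.7, -1.4]
opening: 0.0552
grip_force: 43.1
```

```bash
python3 - <<'E'
from h import *
go(.6033,-.0006,.0375,np.pi/2-.071)
c=env.calibration("wrist");cv2.imwrite("pics/w3.png",env.grab_frame("wrist")[:,:,::-1])
z=env.state()["tcp_pos"][2]-.0248+.03
for o in env.outline_of("carton_center","wrist")[:1]: print(o["p"],rect(o["pixels"],c,z))
E
```

```text
tool shift mm [-3.7 -3.3 75.7] turn 0.003 tcp [606.9   2.8 113.2] yaw 1.503 t 9.0167
0.91 ((609.1372680664062, 9.424789428710938), (75.17784881591797, 55.88249588012695), 86.10749053955078)
```

View pics/w3.png

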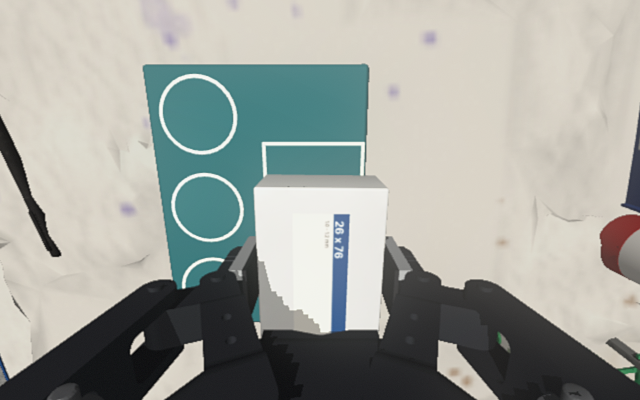

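The held carton is square to the mat, with the rectangle just ahead of it. I'll descend with a small correction.

>>> play_rows(commands="-0.003 -0.001 0.02 0 0.3; 0 0 0.02 0 0.3; 0 0 0.015 0 0.3; 0 0 0 0 0.3; 0 0 0 0 0.3")

```text
t: 9.53
tcp_pos: [0.6014, -0.005, 0.0575]
orientation: [-3.138, 0.0, 1.498]
ft_force: [1.3, 0.0, -1.4]
opening: 0.0549
grip_force: 43.0
```

```bash
python3 - <<'E'
from h import *
go(.6033,-.0006,.0375,np.pi/2-.071)
c=env.calibration("wrist");env.grab_frame("wrist")
z=env.state()["tcp_pos"][2]-.0248+.03
for o in env.outline_of("carton_center","wrist")[:1]: print(o["p"],rect(o["pixels"],c,z))
E
```

```text
tool shift mm [ 4.6  1.6 20. ] turn -0.002 tcp [601.4  -5.   57.5] yaw 1.498 t 9.5333
0.88 ((603.6619873046875, 1.6437339782714844), (77.19560241699219, 55.8004264831543), 85.2784194946289)
```

>>> play_rows(commands="0 0 0.01 0 0.3; 0 0 0.007 0 0.3; 0 0 0.003 0 0.3; 0 0 0.001 0 0.3; 0 0 0 0 0.3")

```text
t: 10.05
tcp_pos: [0.603, -0.0041, 0.0371]
orientation: [-3.141, -0.0, 1.5]
ft_force: [0.7, 0.2, -0.9]
opening: 0.0548
grip_force: 43.1
```

>>> play_rows(commands="0 0 0 0 0.7; 0 0 0 0 0.75; 0 0 0 0 0.8; 0 0 0 0 0.85; 0 0 -0.01 0 0.85")

```text
t: 10.47
tcp_pos: [0.6019, -0.004, 0.0459]
orientation: [-3.138, -0.0, 1.5]
ft_force: [-0.3, -0.5, -0.9]
opening: 0.0726
grip_force: 0.0
```

>>> play_rows(commands="0 0 -0.03 0 0.9; 0 0 -0.04 0 1; 0 0 -0.04 0 1; 0 0 -0.03 0 1; 0 0 0 0 1")

```text
t: 10.88
tcp_pos: [0.6077, -0.0046, 0.1962]
orientation: [3.128, 0.0, 1.5]
ft_force: [1.9, 0.3, 0.6]
opening: 0.0852
grip_force: 0.0
```

```bash
python3 - <<'E'
from h import *
c=env.calibration("wrist");env.grab_frame("wrist")
for o in env.outline_of("carton_center","wrist")[:1]: print(o["p"],rect(o["pixels"],c,.042))
t=env.calibration("top");cv2.imwrite("pics/top1.png",env.grab_frame("top")[:,:,::-1])
for o in env.outline_of("dish_center","top")[:2]: print(o["p"],rect(o["pixels"],t,.01))
go(.619,-.211,.15)
E
```

```text
0.6 ((605.314208984375, -3.9031639099121094), (83.06294250488281, 55.579383850097656), 85.38274383544922)
0.68 ((619.4708862304688, -208.10377502441406), (57.43411636352539, 57.11838150024414), 1.4473228454589844)
0.43 ((473.1378173828125, 228.03665161132812), (35.593101501464844, 30.99287986755371), 46.96860122680664)
tool shift mm [-205.2   31.    36.5] turn 0 tcp [602.6  -4.1 186.5] yaw 1.5 t 11.0833
```

>>> play_rows(commands="-0.03 0.005 0 0 1; -0.03 0.005 0 0 1; -0.03 0.005 0 0 1; -0.03 0.005 0 0 1; -0.03 0.005 0 0 1")

```text
t: 11.5
tcp_pos: [0.6162, -0.1564, 0.1849]
orientation: [-3.137, -0.001, 1.5]
ft_force: [-0.1, 0.3, 0.3]
opening: 0.0857
grip_force: 0.0
```

>>> play_rows(commands="-0.03 0.005 0.01 0 1; -0.025 0.001 0.015 0 1; 0 0 0 0 1; 0 0 0 0 1; 0 0 0 0 1")

```text
t: 11.92
tcp_pos: [0.6186, -0.21, 0.1607]
orientation: [-3.138, -0.002, 1.5]
ft_force: [-0.1, -0.3, -0.3]
opening: 0.0853
grip_force: 0.0
```

```bash
python3 - <<'E'
from h import *
c=env.calibration("wrist");cv2.imwrite("pics/w4.png",env.grab_frame("wrist")[:,:,::-1])
for o in env.outline_of("dish_center","wrist")[:1]: print(o["p"],rect(o["pixels"],c,.01))
for o in env.pinpoint("dish_center","wrist")[:1]: print(o, ray(c,o["centre"],.006))
for o in env.outline_of("carton_center","wrist")[:1]: print(o["p"],rect(o["pixels"],c,.042))
go(.62,-.21,.02)
E
```

```text
0.62 ((619.1478881835938, -204.3602294921875), (61.37468719482422, 60.047508239746094), 87.43263244628906)
{'centre': [186.4, 320.1], 'p': 0.87} [ 0.62013252 -0.20579598  0.006     ]
tool shift mm [ -0.3   0.  142.7] turn 0 tcp [ 620.  -209.7  162.7] yaw 1.501 t 12.1167
```

View pics/w4.png

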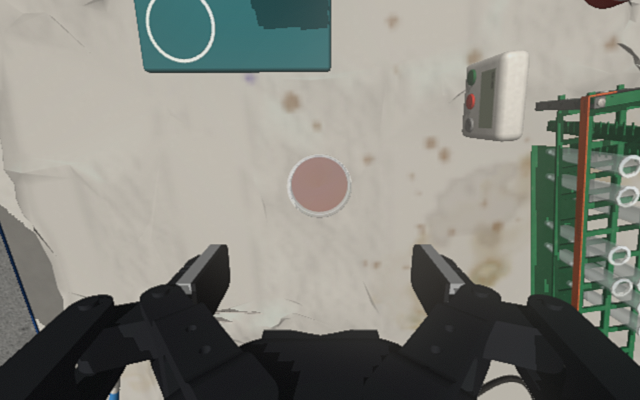

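The pink dish is at (319,185) with clear surroundings. I'll go down, narrow the jaws, and feel for the table.

>>> play_rows(commands="0.004 0 0.03 0 0.9; 0 0 0.035 0 0.82; 0 0 0.035 0 0.82; 0 0 0.025 0 0.82; 0 0 0.0127 0 0.82")

```text
t: 12.53
tcp_pos: [0.6177, -0.2048, 0.021]
orientation: [-3.137, -0.002, 1.501]
ft_force: [-1.2, 0.3, -0.5]
opening: 0.07
grip_force: 0.0
```

>>> play_rows(commands="0 0 0 0 0.82; 0 0 0.001 0 0.82; 0 0 0.001 0 0.82; 0 0 0.001 0 0.82; 0 0 0 0 0.82")

```text
t: 12.95
tcp_pos: [0.6213, -0.2072, 0.0232]
orientation: [3.139, 0.001, 1.5]
ft_force: [-0.0, -0.4, -0.5]
opening: 0.0701
grip_force: 0.0
```

```bash
python3 - <<'E'
from h import *
s=env.state();go(.6195,-.2055,.02);print(s["ft_force"],s["opening"])
cv2.imwrite("pics/s5.png",cv2.resize(env.grab_frame("wrist")[:,:,::-1][120:370,150:500],None,fx=2,fy=2))
E
```

```text
tool shift mm [ 1.6 -1.9  3.2] turn 0 tcp [ 621.3 -207.2   23.2] yaw 1.5 t 12.95
[-0.04468989 -0.36400682 -0.51277596] 0.07013559682639589
```

View pics/s5.png

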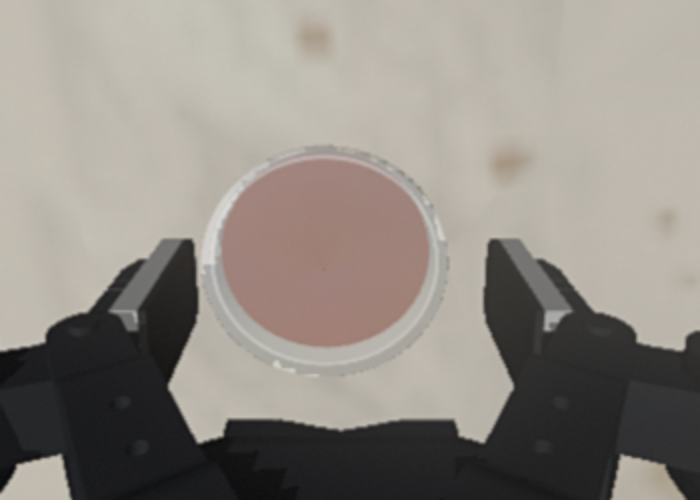

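The dish sits between the pads, at about (325,262) in the crop, slightly ahead of and left of the pads' middle. I'll nudge, lower and close.

>>> play_rows(commands="0.003 -0.002 0.002 0 0.82; 0 0 0.002 0 0.82; 0 0 0.001 0 0.82; 0 0 0 0 0.82; 0 0 0 0 0.82", newtons=25)

```text
t: 13.42
tcp_pos: [0.6181, -0.2037, 0.0164]
orientation: [-3.141, -0.0, 1.5]
ft_force: [0.0, -1.0, 0.1]
opening: 0.0702
grip_force: 0.0
```

>>> play_rows(commands="0 0 0 0 0.75; 0 0 0 0 0.7; 0 0 0 0 0.6; 0 0 0 0 0.5; 0 0 0 0 0.4")

```text
t: 13.83
tcp_pos: [0.6185, -0.2039, 0.0169]
orientation: [3.141, 0.0, 1.5]
ft_force: [-0.4, -0.3, 1.6]
opening: 0.055
grip_force: 26.7
```

>>> play_rows(commands="0 0 0 0 0.4; 0 0 0 0 0.4; 0 0 0 0 0.4; 0 0 0 0 0.4; 0 0 0 0 0.4")

```text
t: 14.25
tcp_pos: [0.6186, -0.2039, 0.0169]
orientation: [3.141, 0.0, 1.5]
ft_force: [-0.5, 0.0, 5.4]
opening: 0.055
grip_force: 26.8
```

>>> play_rows(commands="0 0 -0.01 0 0.4; 0 0 -0.02 0 0.4; 0 0 -0.03 0 0.4; 0 0 -0.04 0 0.4; 0 0 -0.01 0 0.4")

```text
t: 14.67
tcp_pos: [0.6206, -0.2047, 0.1329]
orientation: [3.134, 0.002, 1.5]
ft_force: [1.6, -0.5, 0.7]
opening: 0.055
grip_force: 26.6
```

>>> play_rows(commands="0.018 -0.0036 0 0 0.4; 0.025 -0.0036 0 0 0.4; 0.025 -0.0036 0 0 0.4; 0.025 -0.0036 0 0 0.4; 0.025 -0.0036 0 0 0.4")

```text
t: 15.08
tcp_pos: [0.6079, -0.0836, 0.1265]
orientation: [-3.141, -0.0, 1.499]
ft_force: [0.4, 0.7, -0.6]
opening: 0.055
grip_force: 26.6
```

>>> play_rows(commands="0.025 -0.0036 0 0 0.4; 0.025 -0.0036 0 0 0.4; 0.02 -0.0036 0 0 0.4; 0.0124 0 0 0 0.4; 0 0 0 0 0.4")

```text
t: 15.5
tcp_pos: [0.6033, 0.0006, 0.1265]
orientation: [-3.141, -0.001, 1.503]
ft_force: [-0.5, -0.4, -0.3]
opening: 0.0552
grip_force: 26.6
```

```bash
python3 - <<'E'
from h import *
c=env.calibration("wrist");cv2.imwrite("pics/w6.png",env.grab_frame("wrist")[:,:,::-1])
for o in env.outline_of("dish_center","wrist")[:1]: print(o["p"],rect(o["pixels"],c,env.state()["tcp_pos"][2]-.0169+.01))
for n,k in(("wrist",c),("top",env.calibration("top"))):
    if n=="top": env.grab_frame("top")
    for o in env.outline_of("carton_center",n)[:1]: print(n,o["p"],rect(o["pixels"],k,.042))
go(.604,-.002,.06)
E
```

```text
0.6 ((605.111083984375, -0.9231147766113281), (64.97361755371094, 57.655296325683594), 85.79486846923828)
wrist 0.73 ((607.3121948242188, 20.946426391601562), (35.71247100830078, 55.69966506958008), 85.80689239501953)
tool shift mm [ 1.1 -0.  66.5] turn 0 tcp [603.9  -3.1 126.5] yaw 1.498 t 15.75
```

View pics/w6.png

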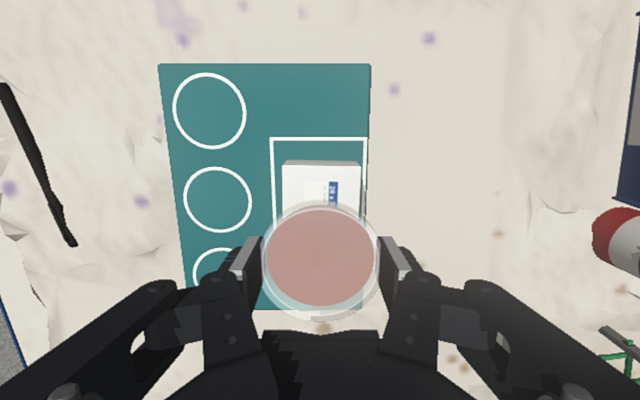

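The dish is held over the carton, which sits inside the rectangle. I'll lower it.

>>> play_rows(commands="-0.0015 0.0005 0.02 0 0.4; 0 0 0.02 0 0.4; 0 0 0.015 0 0.4; 0 0 0.006 0 0.4; 0 0 0.003 0 0.4")

```text
t: 16.17
tcp_pos: [0.6031, -0.0042, 0.0613]
orientation: [-3.139, -0.0, 1.498]
ft_force: [-0.3, -0.9, 0.2]
opening: 0.0548
grip_force: 26.6
```

>>> play_rows(commands="0 0 0.001 0 0.4; 0 0 0.001 0 0.4; 0 0 0.001 0 0.4; 0 0 0 0 0.4; 0 0 0 0 0.4")

```text
t: 16.58
tcp_pos: [0.6046, -0.0033, 0.0603]
orientation: [3.14, -0.0, 1.5]
ft_force: [-0.5, 1.7, 0.9]
opening: 0.0548
grip_force: 26.6
```

```bash
python3 - <<'E'
from h import *
s=env.state();go(.6053,-.0025,.059);print(s["ft_force"])
c=env.calibration("wrist");env.grab_frame("wrist")
for k in("dish_center","carton_center"):
    for o in env.outline_of(k,"wrist")[:1]: print(k,o["p"],rect(o["pixels"],c,.042 if k[0]=="c" else .052))
E
```

```text
tool shift mm [0.9 0.6 1.3] turn 0 tcp [604.6  -3.3  60.3] yaw 1.5 t 16.5833
[-0.50483194  1.72240565  0.92360048]
dish_center 0.67 ((606.428466796875, -5.2916259765625), (65.11807250976562, 57.8502197265625), 86.55940246582031)
carton_center 0.84 ((604.8632202148438, -3.042705535888672), (86.3630599975586, 55.99239730834961), 85.11758422851562)
```

>>> play_rows(commands="0 0 0.001 0 0.4; 0 0 0 0 0.4; 0 0 0 0 0.7; 0 0 0 0 0.75; 0 0 0 0 0.8")

```text
t: 17.15
tcp_pos: [0.604, -0.0033, 0.0585]
orientation: [-3.141, -0.0, 1.5]
ft_force: [0.5, -0.2, 0.5]
opening: 0.0682
grip_force: 0.0
```

>>> play_rows(commands="0 0 0 0 0.85; 0 0 -0.01 0 0.85; 0 0 -0.03 0 0.9; 0 0 -0.04 0 1; 0 0 -0.04 0 1")

```text
t: 17.57
tcp_pos: [0.6028, -0.0032, 0.1796]
orientation: [-3.139, -0.0, 1.5]
ft_force: [0.1, 0.6, 0.3]
opening: 0.0849
grip_force: 0.0
```

>>> play_rows(commands="0 0 -0.04 0 1; 0 0 -0.04 0 1; 0 0 0 0 1; 0 0 0 0 1; 0 0 0 0 1")

```text
t: 17.98
tcp_pos: [0.6041, -0.0034, 0.259]
orientation: [3.141, -0.0, 1.5]
ft_force: [-0.1, 0.2, -1.2]
opening: 0.0855
grip_force: 0.0
```

```bash
python3 - <<'E'
from h import *
c=env.calibration("wrist");cv2.imwrite("pics/w7.png",env.grab_frame("wrist")[:,:,::-1])
for k in("dish_center","carton_center"):
    for o in env.outline_of(k,"wrist")[:1]: print(k,o["p"],rect(o["pixels"],c,.042 if k[0]=="c" else .052))
go(.466,.237,.21)
E
```

```text
dish_center 0.74 ((607.0443725585938, -3.9400863647460938), (60.498775482177734, 58.5302734375), 85.92938232421875)
carton_center 0.76 ((604.7630615234375, -4.573844909667969), (84.64954376220703, 56.72529983520508), 85.6048355102539)
tool shift mm [ 229.9 -153.7   46.7] turn 0 tcp [602.9  -3.2 256.7] yaw 1.5 t 18.1333
```

View pics/w7.png

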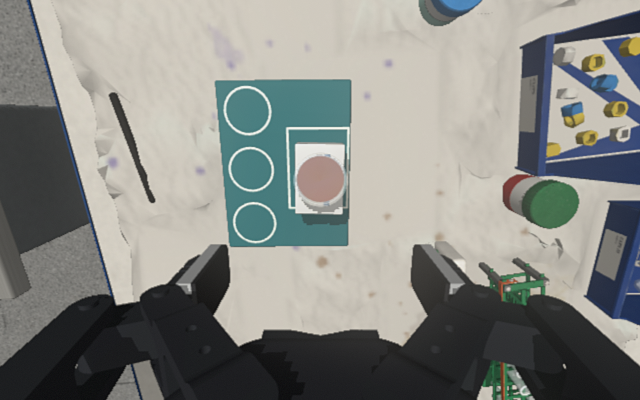

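The dish is centred on the carton, within the rectangle (320,180). Now the blue-collared bottle.

>>> play_rows(commands="0.026 -0.0174 0 0 1; 0.026 -0.0174 0 0 1; 0.026 -0.0174 0 0 1; 0.026 -0.0174 0 0 1; 0.026 -0.0174 0 0 1")

```text
t: 18.55
tcp_pos: [0.5247, 0.1334, 0.257]
orientation: [-3.138, 0.0, 1.499]
ft_force: [0.4, 1.0, 0.4]
opening: 0.0856
grip_force: 0.0
```

>>> play_rows(commands="0.026 -0.0174 0.01 0 1; 0.026 -0.0174 0.01 0 1; 0.026 -0.0174 0.01 0 1; 0.022 -0.0147 0.01 0 1; 0 0 0 0 1")

```text
t: 18.97
tcp_pos: [0.4621, 0.2396, 0.2152]
orientation: [-3.134, 0.001, 1.505]
ft_force: [-1.6, -0.7, 0.1]
opening: 0.0854
grip_force: 0.0
```

>>> play_rows(commands="0 0 0 0 1; 0 0 0 0 1; 0 0 0 0 1; 0 0 0 0 1; 0 0 0 0 1")

```text
t: 19.38
tcp_pos: [0.4676, 0.2363, 0.2189]
orientation: [3.141, -0.0, 1.498]
ft_force: [-0.1, -0.3, 0.2]
opening: 0.0855
grip_force: 0.0
```

```bash
python3 - <<'E'
from h import *
c=env.calibration("wrist");cv2.imwrite("pics/w8.png",env.grab_frame("wrist")[:,:,::-1])
for k in("blue","red","black"):
    for o in env.pinpoint(f"bottle_{k}_center","wrist")[:2]: print(k,round(o["p"],2),o["centre"], np.round(ray(c,o["centre"],.0435),4))
go(.466,.237,.04)
E
```

```text
blue 0.84 [193.1, 320.0] [0.4688 0.2286 0.0435]
red 0.92 [144.7, 457.6] [0.6076 0.2677 0.0435]
black 0.79 [23.0, 320.4] [0.4805 0.3847 0.0435]
tool shift mm [  0.2  -1.3 178.8] turn 0 tcp [467.2 236.7 218.8] yaw 1.499 t 19.5833
```

View pics/w8.png

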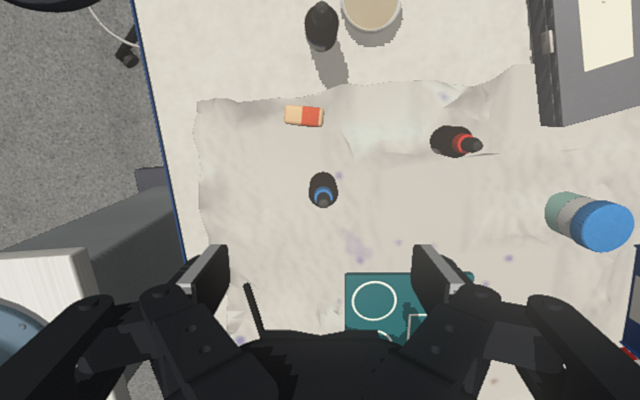

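Blue bottle at (323,190), red (457,143), black (322,25) beside the tan dish (372,10), which lies towards +x of it, so the black one needs care.

```bash
python3 - <<'E'
from h import *
c=env.calibration("wrist");print(c["T"][:3,3])
print("blue top",ray(c,(202,323),.087),"red top",ray(c,(145,474),.087))
for z in(0.,.045):print(z,ray(c,(171,321),z))
print("tan",ray(c,(10,372),.01), "tan edges",ray(c,(15,342),.012))
print("black",ray(c,(12,320),.087),ray(c,(50,322),0))
env.grab_frame("top");t=env.calibration("top")
for k in("blue","red","black"):
    for o in env.pinpoint(f"bottle_{k}_center","top")[:2]: print(k,round(o["p"],2), np.round(ray(t,o["centre"],.0435),4))
E
```

```text
[0.47350393 0.30298185 0.34477284]
blue top [0.47117012 0.23142203 0.087     ] red top [0.60158184 0.27203065 0.087     ]
0.0 [0.47064464 0.24441909 0.        ]
0.045 [0.47101784 0.25206274 0.045     ]
tan [0.5320473 0.4019834 0.01     ] tan edges [0.5022266  0.39913988 0.012     ]
black [0.47922656 0.38068195 0.087     ] [0.48071554 0.37159997 0.        ]
blue 0.44 [0.4713 0.2396 0.0435]
red 0.49 [0.6054 0.2664 0.0435]
```

>>> play_rows(commands="-0.0055 0.0032 0.02 0 1; 0 0 0 0 1; 0 0 0.035 0 1; 0 0 0.035 0 1; 0 0 0.035 0 1", newtons=40)

```text
t: 20.2
tcp_pos: [0.4704, 0.2317, 0.0935]
orientation: [3.139, -0.001, 1.5]
ft_force: [0.9, 0.3, -0.5]
opening: 0.0854
grip_force: 0.0
```

>>> play_rows(commands="0 0 0.03 0 1; 0 0 0.017 0 1; 0 0 0.01 0 1; 0 0 0 0 0.8; 0 0 0 0 0.6")

```text
t: 20.62
tcp_pos: [0.4699, 0.2315, 0.0371]
orientation: [-3.142, -0.0, 1.5]
ft_force: [-0.3, 0.2, 1.1]
opening: 0.0639
grip_force: 0.0
```

```bash
python3 - <<'E'
from h import *
s=env.state();go(.47,.231,.037);print(s["ft_force"],s["opening"])
cv2.imwrite("pics/s9.png",env.grab_frame("wrist")[:,:,::-1])
E
```

```text
tool shift mm [-0.5  0.1  0.1] turn 0 tcp [469.9 231.5  37.1] yaw 1.5 t 20.6167
[-0.25763958  0.19681064  1.08655955] 0.063861467054826
```

View pics/s9.png

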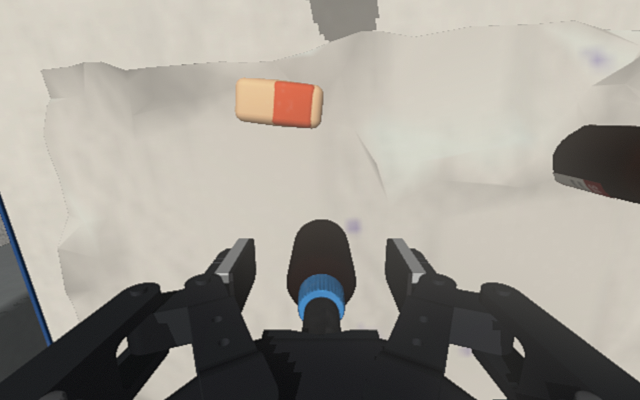

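The blue bottle is between the pads (320,290) and centred. I'll close, lift and carry it.

>>> play_rows(commands="0 0 0 0 0.4; 0 0 0 0 0.2; 0 0 0 0 0.1; 0 0 0 0 0.1; 0 0 0 0 0.1")

```text
t: 21.08
tcp_pos: [0.4711, 0.2319, 0.0384]
orientation: [3.139, -0.001, 1.5]
ft_force: [-0.8, -0.7, 6.3]
opening: 0.0293
grip_force: 39.5
```

>>> play_rows(commands="0 0 0 0 0.1; 0 0 -0.01 0 0.1; 0 0 -0.02 0 0.1; 0 0 -0.02 0 0.1; 0 0 -0.02 0 0.1")

```text
t: 21.5
tcp_pos: [0.4694, 0.2312, 0.1081]
orientation: [-3.141, 0.0, 1.5]
ft_force: [-0.9, -0.7, -1.5]
opening: 0.0295
grip_force: 39.8
```

>>> play_rows(commands="-0.015 0.0036 0 0 0.1; -0.0244 0.0056 0 0 0.1; -0.0244 0.0056 0 0 0.1; -0.0244 0.0056 0 0 0.1; -0.0244 0.0056 0 0 0.1")

```text
t: 21.92
tcp_pos: [0.4878, 0.1162, 0.1076]
orientation: [3.141, -0.0, 1.5]
ft_force: [0.5, -0.3, -0.1]
opening: 0.0294
grip_force: 39.8
```

>>> play_rows(commands="-0.0244 0.0056 0 0 0.1; -0.0244 0.0056 0 0 0.1; -0.0244 0.0056 0 0 0.1; -0.0244 0.0056 0 0 0.1; -0.0244 0.0056 0 0 0.1")

```text
t: 22.33
tcp_pos: [0.5071, -0.0078, 0.1076]
orientation: [3.141, -0.0, 1.5]
ft_force: [0.4, -0.2, -1.5]
opening: 0.0293
grip_force: 39.8
```

>>> play_rows(commands="-0.0244 0.0056 0 0 0.1; -0.02 0.0045 0 0 0.1; -0.0135 0.003 0 0 0.1; 0 0 0 0 0.1; 0 0 0 0 0.1")

```text
t: 22.75
tcp_pos: [0.5159, -0.0654, 0.107]
orientation: [3.141, -0.001, 1.499]
ft_force: [0.6, 0.5, -0.9]
opening: 0.0295
grip_force: 39.8
```

```bash
python3 - <<'E'
from h import *
go(.5156,-.0649,.0495,1.5)
c=env.calibration("wrist");cv2.imwrite("pics/w10.png",env.grab_frame("wrist")[:,:,::-1])
for o in env.pinpoint("bottle_blue_center","wrist")[:1]: print(o,ray(c,o["centre"],env.state()["tcp_pos"][2]+.0065))
E
```

```text
tool shift mm [ 0.5 -0.4 57.5] turn -0.001 tcp [515.9 -65.4 107. ] yaw 1.499 t 22.75
{'centre': [280.6, 318.5], 'p': 0.58} [ 0.51666716 -0.06817908  0.11321038]
```

View pics/w10.png

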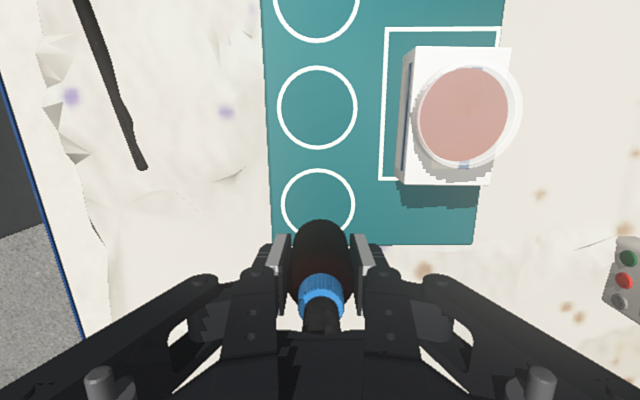

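The blue bottle is held upright above the −y ring, so I'll lower and release it.

>>> play_rows(commands="0.0015 0 0.02 0 0.1; 0 0 0.02 0 0.1; 0 0 0.01 0 0.1; 0 0 0.005 0 0.1; 0 0 0.002 0 0.1")

```text
t: 23.27
tcp_pos: [0.5142, -0.0623, 0.0502]
orientation: [-3.138, -0.001, 1.501]
ft_force: [-10.8, 4.2, 27.9]
opening: 0.0297
grip_force: 42.7
```

>>> play_rows(commands="0 0 0 0 0.1; 0 0 0 0 0.1; 0 0 0 0 0.3; 0 0 0 0 0.45; 0 0 0 0 0.55")

```text
t: 23.68
tcp_pos: [0.5167, -0.0637, 0.05]
orientation: [3.14, 0.0, 1.5]
ft_force: [0.4, -0.9, 0.4]
opening: 0.0467
grip_force: 0.0
```

>>> play_rows(commands="0 0 0 0 0.6; 0 0 -0.01 0 0.6; 0 0 -0.03 0 0.6; 0 0 -0.04 0 0.6; 0 0 -0.04 0 1")

```text
t: 24.1
tcp_pos: [0.5148, -0.0635, 0.1707]
orientation: [-3.139, -0.0, 1.5]
ft_force: [1.0, 0.1, 0.6]
opening: 0.0618
grip_force: 0.0
```

```bash
python3 - <<'E'
from h import *
go(.4795,.378,.2,1.5)
for n in("wrist","top"):
  c=env.calibration(n);env.grab_frame(n)
  for k in("blue","black"):
    for o in env.pinpoint(f"bottle_{k}_center",n)[:1]: print(n,k,o,ray(c,o["centre"],.0555 if k=="blue" else .0435))
E
```

```text
tool shift mm [437.9 -66.6 -29.3] turn -0.0 tcp [514.8 -63.5 170.7] yaw 1.5 t 24.1
wrist black {'centre': [111.9, 364.5], 'p': 0.54} [0.55697555 0.00533303 0.0435    ]
top blue {'centre': [187.5, 336.6], 'p': 0.72} [ 0.60153915 -0.00727055  0.0555    ]
top black {'centre': [201.5, 331.9], 'p': 0.43} [0.56448383 0.00437595 0.0435    ]
```

>>> play_rows(commands="0 0 -0.02 0 1; 0.02 -0.003 -0.01 0 1; 0.035 -0.0053 0 0 1; 0.035 -0.0053 0 0 1; 0.035 -0.0053 0 0 1")

```text
t: 24.82
tcp_pos: [0.5046, 0.0633, 0.198]
orientation: [-3.138, 0.0, 1.498]
ft_force: [0.4, 0.3, 0.3]
opening: 0.0853
grip_force: 0.0
```

>>> play_rows(commands="0.035 -0.0053 0 0 1; 0.035 -0.0053 0 0 1; 0.035 -0.0053 0 0 1; 0.035 -0.0053 0 0 1; 0.035 -0.0053 0 0 1")

```text
t: 25.23
tcp_pos: [0.4902, 0.24, 0.1976]
orientation: [-3.138, 0.002, 1.5]
ft_force: [0.8, -0.4, 0.7]
opening: 0.0852
grip_force: 0.0
```

>>> play_rows(commands="0.035 -0.0053 0 0 1; 0.035 -0.0053 0 0 1; 0.035 -0.0053 0 0 1; 0.033 -0.0053 0 0 1; 0 0 0 0 1")

```text
t: 25.65
tcp_pos: [0.4784, 0.3827, 0.197]
orientation: [-3.138, -0.001, 1.506]
ft_force: [0.7, -0.8, 0.5]
opening: 0.0854
grip_force: 0.0
```

>>> play_rows(commands="0 0 0 -0.1167 1; 0 0 0 -0.1167 1; 0 0 0 -0.1167 1; 0 0 0 -0.1167 1; 0 0 0 -0.1167 1")

```text
t: 26.07
tcp_pos: [0.4796, 0.3768, 0.1974]
orientation: [-3.137, 0.0, 2.089]
ft_force: [1.5, -0.2, 0.6]
opening: 0.0851
grip_force: 0.0
```

>>> play_rows(commands="0 0 0 -0.1167 1; 0 0 0 -0.1167 1; 0 0 0 -0.1167 1; 0 0 0 -0.1167 1; 0 0 0 -0.1167 1")

```text
t: 26.48
tcp_pos: [0.4796, 0.3767, 0.1975]
orientation: [-3.138, -0.002, 2.672]
ft_force: [-0.7, 0.2, 0.6]
opening: 0.0855
grip_force: 0.0
```

>>> play_rows(commands="0 0 0 -0.1167 1; 0 0 0 -0.1167 1; 0 0 0 -0.1167 1; 0 0 0 -0.1167 1; 0 0 0 -0.1167 1")

```text
t: 26.9
tcp_pos: [0.4796, 0.3767, 0.1974]
orientation: [-3.14, -0.004, -3.027]
ft_force: [-1.0, -1.0, -0.2]
opening: 0.0855
grip_force: 0.0
```

```bash
python3 - <<'E'
from h import *
go(.4795,.380,.04)
c=env.calibration("wrist");print(c["T"][:3,3]);cv2.imwrite("pics/w11.png",env.grab_frame("wrist")[:,:,::-1])
for k in("black","red"):
    for o in env.pinpoint(f"bottle_{k}_center","wrist")[:1]: print(k,o,ray(c,o["centre"],.0435))
E
```

```text
tool shift mm [ -0.3   3.3 157.4] turn 0 tcp [479.6 376.7 197.4] yaw -3.027 t 26.9
[0.41672072 0.37066638 0.32370295]
black {'centre': [189.8, 325.7], 'p': 0.83} [0.48101301 0.38338477 0.0435    ]
```

View pics/w11.png

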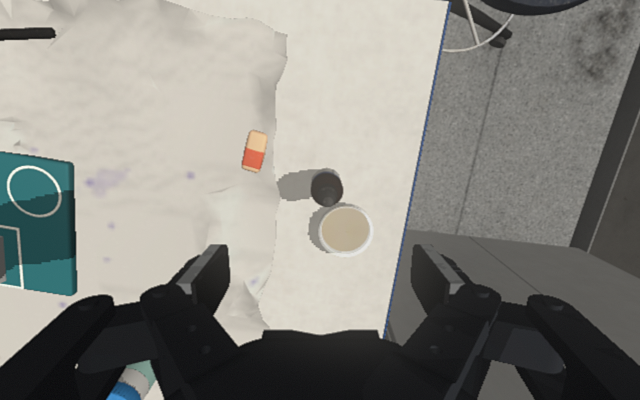

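The black-collared bottle is at (327,188), with the tan dish at (345,230) behind it. The jaws close across, clear of the dish.

>>> play_rows(commands="0 0.0063 0.01 0 1; 0 0 0.03 0 1; 0 0 0.035 0 1; 0 0 0.03 0 1; 0 0 0.02 0 1")

```text
t: 27.47
tcp_pos: [0.4777, 0.3831, 0.0702]
orientation: [-3.14, -0.005, -3.035]
ft_force: [-0.4, 0.5, 0.2]
opening: 0.0854
grip_force: 0.0
```

>>> play_rows(commands="0 0 0.02 0 1; 0 0 0.013 0 1; 0 0 0.002 0 1; 0 0 0 0 0.8; 0 0 0 0 0.6")

```text
t: 27.88
tcp_pos: [0.48, 0.3844, 0.0398]
orientation: [3.141, 0.0, -3.034]
ft_force: [1.4, 0.1, 0.4]
opening: 0.0639
grip_force: 0.0
```

```bash
python3 - <<'E'
from h import *
s=env.state();go(.479,.383,.0375);print(s["ft_force"],s["opening"])
cv2.imwrite("pics/s12.png",env.grab_frame("wrist")[:,:,::-1])
E
```

```text
tool shift mm [ 1.2 -1.3  2.3] turn 0 tcp [480.  384.4  39.8] yaw -3.034 t 27.8833
[1.42728945 0.0866086  0.38202559] 0.06389814820008581
```

View pics/s12.png

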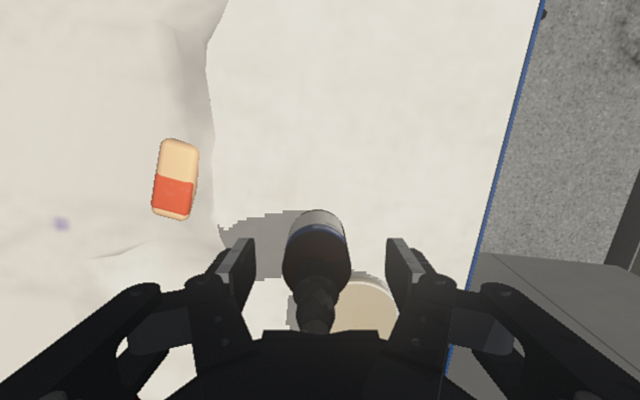

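The black-collared bottle (blue label band visible) is between the pads at (318,260). I'll close, lift and carry it.

>>> play_rows(commands="0 0 0 0 0.4; 0 0 0 0 0.2; 0 0 0 0 0.1; 0 0 0 0 0.1; 0 0 0 0 0.1")

```text
t: 28.35
tcp_pos: [0.4809, 0.3847, 0.041]
orientation: [3.14, 0.002, -3.033]
ft_force: [-0.8, -1.3, 7.1]
opening: 0.0292
grip_force: 39.7
```

>>> play_rows(commands="0 0 0 0 0.1; 0 0 -0.01 0 0.1; 0 0 -0.02 0 0.1; 0 0 -0.02 0 0.1; 0 0 -0.02 0 0.1")

```text
t: 28.77
tcp_pos: [0.4794, 0.3839, 0.1105]
orientation: [-3.141, -0.001, -3.033]
ft_force: [-0.0, 0.1, -0.8]
opening: 0.0292
grip_force: 39.7
```

>>> play_rows(commands="-0.0005 -0.015 0 0 0.1; -0.001 -0.024 0 0 0.1; -0.001 -0.024 0 0 0.1; -0.001 -0.024 0 0 0.1; -0.001 -0.024 0 0 0.1")

```text
t: 29.18
tcp_pos: [0.4959, 0.2723, 0.109]
orientation: [-3.141, -0.001, -3.033]
ft_force: [0.1, -1.0, -1.1]
opening: 0.0293
grip_force: 39.7
```

>>> play_rows(commands="-0.001 -0.024 0 0 0.1; -0.001 -0.024 0 0 0.1; -0.001 -0.024 0 0 0.1; -0.001 -0.024 0 0 0.1; -0.001 -0.024 0 0 0.1")

```text
t: 29.6
tcp_pos: [0.5136, 0.1535, 0.1089]
orientation: [-3.141, -0.001, -3.033]
ft_force: [0.3, -0.1, -0.9]
opening: 0.029
grip_force: 39.7
```

>>> play_rows(commands="-0.001 -0.024 0 0 0.1; -0.001 -0.02 0 0 0.1; -0.0007 -0.013 0 0 0.1; 0 0 0 0 0.1; 0 0 0 0 0.1")

```text
t: 30.02
tcp_pos: [0.5229, 0.0986, 0.1093]
orientation: [3.141, -0.001, -3.034]
ft_force: [-0.3, 0.6, -1.2]
opening: 0.0291
grip_force: 39.8
```

```bash
python3 - <<'E'
from h import *
go(.5255,.0752,.0515)
c=env.calibration("wrist");env.grab_frame("wrist")
for o in env.pinpoint("bottle_black_center","wrist")[:1]: print(o,ray(c,o["centre"],env.state()["tcp_pos"][2]+.0045))
E
```

```text
tool shift mm [ -0.1 -23.6  57.8] turn 0 tcp [522.9  98.6 109.3] yaw -3.034 t 30.0167
{'centre': [262.8, 319.4], 'p': 0.68} [0.5210159  0.09926489 0.11387524]
```

>>> play_rows(commands="-0.0005 -0.012 0 0 0.1; -0.0005 -0.0116 0 0 0.1; 0 0 0.02 0 0.1; 0 0 0.02 0 0.1; 0 0 0.01 0 0.1")

```text
t: 30.53
tcp_pos: [0.526, 0.0751, 0.0578]
orientation: [-3.142, -0.002, -3.033]
ft_force: [-0.6, -0.5, -0.9]
opening: 0.0295
grip_force: 39.8
```

>>> play_rows(commands="0 0 0.004 0 0.1; 0 0 0.001 0 0.1; 0 0 0 0 0.1; 0 0 0 0 0.1; 0 0 0 0 0.1")

```text
t: 30.95
tcp_pos: [0.5278, 0.0759, 0.0556]
orientation: [-3.141, 0.002, -3.033]
ft_force: [-1.6, -0.3, -0.4]
opening: 0.0293
grip_force: 39.8
```

>>> play_rows(commands="0 0 0.001 0 0.1; 0 0 0.001 0 0.1; 0 0 0.0005 0 0.1; 0 0 0 0 0.1; 0 0 0 0 0.1")

```text
t: 31.37
tcp_pos: [0.5275, 0.0759, 0.053]
orientation: [-3.142, 0.002, -3.033]
ft_force: [-0.8, 0.9, 6.2]
opening: 0.0289
grip_force: 40.3
```

>>> play_rows(commands="0 0 0 0 0.3; 0 0 0 0 0.45; 0 0 0 0 0.55; 0 0 0 0 0.6; 0 0 0 0 0.6")

```text
t: 31.78
tcp_pos: [0.5267, 0.0758, 0.0519]
orientation: [3.142, -0.0, -3.033]
ft_force: [-0.5, -0.5, 1.1]
opening: 0.0512
grip_force: 0.0
```

>>> play_rows(commands="0 0 -0.01 0 0.6; 0 0 -0.03 0 0.6; 0 0 -0.04 0 0.6; 0 0 -0.04 0 0.8; 0 0 -0.03 0 1")

```text
t: 32.2
tcp_pos: [0.5274, 0.0759, 0.206]
orientation: [-3.141, 0.003, -3.033]
ft_force: [1.7, -0.3, -0.2]
opening: 0.0738
grip_force: 0.0
```

```bash
python3 - <<'E'
from h import *
go(.6055,.267,.2)
c=env.calibration("wrist");cv2.imwrite("pics/w13.png",env.grab_frame("wrist")[:,:,::-1])
for k in("black","blue"):
    for o in env.pinpoint(f"bottle_{k}_center","wrist")[:1]: print(k,o,ray(c,o["centre"],.0555))
E
```

```text
tool shift mm [-98.4 181.5   6. ] turn 0 tcp [527.4  75.9 206. ] yaw -3.033 t 32.2
black {'centre': [185.5, 323.2], 'p': 0.74} [0.52515097 0.07995165 0.0555    ]
blue {'centre': [157.9, 162.8], 'p': 0.69} [ 0.51536436 -0.06853885  0.0555    ]
```

View pics/w13.png

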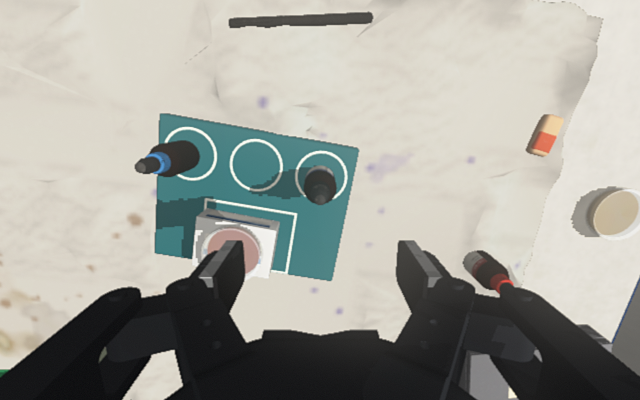

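Blue stands in the −y ring (upper left in this view) and black in the +y ring, both upright. Next is red, lower right at about (485,272).

>>> play_rows(commands="-0.0123 0.0227 0 0 1; -0.0123 0.0227 0 0 1; -0.0123 0.0227 0 0 1; -0.0123 0.0227 0 0 1; -0.0123 0.0227 0 0 1")

```text
t: 32.77
tcp_pos: [0.5749, 0.1961, 0.2005]
orientation: [-3.141, -0.003, -3.033]
ft_force: [0.7, 0.1, 0.7]
opening: 0.0853
grip_force: 0.0
```

>>> play_rows(commands="-0.0123 0.0227 0 0 1; -0.0123 0.0227 0 0 1; -0.0123 0.0227 0 0 1; 0 0 0 0 1; 0 0 0 0 1")

```text
t: 33.18
tcp_pos: [0.6042, 0.2678, 0.2]
orientation: [-3.141, -0.003, -3.031]
ft_force: [0.1, -0.6, 0.5]
opening: 0.0854
grip_force: 0.0
```

```bash
python3 - <<'E'
from h import *
go(.6055,.267,.0375)
c=env.calibration("wrist");print(c["T"][:3,3]);cv2.imwrite("pics/w14.png",env.grab_frame("wrist")[:,:,::-1])
for k in("red",):
    for o in env.pinpoint(f"bottle_{k}_center","wrist")[:1]: print(k,o,ray(c,o["centre"],.0435))
    for o in env.outline_of(f"bottle_{k}_center","wrist")[:1]: 
        p=np.argwhere(o["pixels"]);print(k,p.min(0),p.max(0), [ray(c,(p.min(0)[0],o["centre"][1]),z) for z in(0,.045)])
E
```

```text
tool shift mm [ -1.2  -0.9 162.5] turn 0 tcp [604.2 267.8 200. ] yaw -3.031 t 33.1833
[0.54119191 0.26178899 0.32621402]
red {'centre': [188.5, 324.3], 'p': 0.85} [0.60516414 0.2732203  0.0435    ]
red [169 306] [204 337] [array([0.59381964, 0.268603  , 0.        ]), array([0.58655985, 0.26766303, 0.045     ])]
```

>>> play_rows(commands="-0.0015 0.002 0.01 0 1; 0 0 0.03 0 1; 0 0 0.035 0 1; 0 0 0.03 0 1; 0 0 0.02 0 1")

```text
t: 33.75
tcp_pos: [0.604, 0.2675, 0.0732]
orientation: [-3.141, -0.004, -3.034]
ft_force: [-0.6, 0.4, 0.1]
opening: 0.0854
grip_force: 0.0
```

>>> play_rows(commands="0 0 0.02 0 1; 0 0 0.013 0 1; 0 0 0.002 0 1; 0 0 0 0 0.8; 0 0 0 0 0.6")

```text
t: 34.17
tcp_pos: [0.6066, 0.2689, 0.0428]
orientation: [3.141, 0.001, -3.034]
ft_force: [0.6, -0.1, -0.0]
opening: 0.0638
grip_force: 0.0
```

>>> play_rows(commands="0 0 0 0 0.5; 0 0 0 0 0.4; 0 0 0 0 0.3; 0 0 0 0 0.2; 0 0 0 0 0.1")

```text
t: 34.58
tcp_pos: [0.6074, 0.2694, 0.0437]
orientation: [3.141, 0.003, -3.033]
ft_force: [-0.3, -1.5, 6.4]
opening: 0.0288
grip_force: 40.1
```

>>> play_rows(commands="0 0 0 0 0.1; 0 0 -0.01 0 0.1; 0 0 -0.02 0 0.1; 0 0 -0.03 0 0.1; 0 0 -0.03 0 0.1")

```text
t: 35.0
tcp_pos: [0.6049, 0.2688, 0.1322]
orientation: [-3.141, -0.003, -3.033]
ft_force: [1.0, 0.3, -0.7]
opening: 0.0291
grip_force: 39.6
```

```bash
python3 - <<'E'
from h import *
go(.6055,.27,.0375)
c=env.calibration("wrist");env.grab_frame("wrist")
for o in env.pinpoint("bottle_red_center","wrist")[:1]: print(o,ray(c,o["centre"],env.state()["tcp_pos"][2]+.0045))
E
```

```text
tool shift mm [-0.8  1.1 94.7] turn 0 tcp [604.9 268.8 132.2] yaw -3.033 t 35.0
{'centre': [260.1, 320.5], 'p': 0.7} [0.59852105 0.26949374 0.1431741 ]
```

>>> play_rows(commands="0 0 -0.02 0.1 0.1; 0 0 -0.02 0.11 0.1; 0 0 0 0.11 0.1; 0 0 0 0.11 0.1; 0 0 0 0.11 0.1")

```text
t: 35.52
tcp_pos: [0.6061, 0.2693, 0.1722]
orientation: [3.141, -0.0, 2.705]
ft_force: [0.6, 1.0, -0.9]
opening: 0.0289
grip_force: 39.7
```

>>> play_rows(commands="0 0 0 0.12 0.1; 0 0 0 0.12 0.1; 0 0 0 0.12 0.1; 0 0 0 0.12 0.1; 0 0 0 0.12 0.1")

```text
t: 35.93
tcp_pos: [0.6057, 0.2691, 0.1715]
orientation: [-3.14, -0.001, 2.104]
ft_force: [-0.8, -0.2, -0.5]
opening: 0.0293
grip_force: 39.7
```

>>> play_rows(commands="0 0 0 0.12 0.1; 0 0 0 0.12 0.1; 0 0 0 0.12 0.1; 0 0 0 0.12 0.1; 0 0 0 0.13 0.1")

```text
refused, turn out of range in row 5
```

>>> play_rows(commands="0 0 0 0.12 0.1; 0 0 0 0.12 0.1; 0 0 0 0.12 0.1; 0 0 0 0.12 0.1; 0 0 0 0.12 0.1")

```text
t: 36.35
tcp_pos: [0.6057, 0.2691, 0.1715]
orientation: [-3.14, 0.0, 1.504]
ft_force: [-0.3, 0.0, -0.7]
opening: 0.0292
grip_force: 39.7
```

```bash
python3 - <<'E'
from h import *
go(.5205,.0052,.17,1.5)
E
```

```text
tool shift mm [-269.   -67.5    1.5] turn 0.004 tcp [605.7 269.1 171.5] yaw 1.504 t 36.35
```

>>> play_rows(commands="-0.015 -0.0038 0 0.004 0.1; -0.0245 -0.0061 0 0 0.1; -0.0245 -0.0061 0 0 0.1; -0.0245 -0.0061 0 0 0.1; -0.0245 -0.0061 0 0 0.1")

```text
t: 36.77
tcp_pos: [0.5698, 0.1573, 0.1715]
orientation: [-3.14, 0.0, 1.507]
ft_force: [-0.0, -0.1, -0.0]
opening: 0.0291
grip_force: 39.7
```

>>> play_rows(commands="-0.0245 -0.0061 0 0 0.1; -0.0245 -0.0061 0 0 0.1; -0.0245 -0.0061 0 0 0.1; -0.0245 -0.0061 0 0 0.1; -0.0245 -0.0061 0 0 0.1")

```text
t: 37.18
tcp_pos: [0.5315, 0.037, 0.1717]
orientation: [-3.141, -0.0, 1.507]
ft_force: [-0.3, -0.3, 0.0]
opening: 0.0292
grip_force: 39.7
```

>>> play_rows(commands="-0.02 -0.005 0 0 0.1; -0.0135 -0.0037 0 0 0.1; 0 0 0 0 0.1; 0 0 0 0 0.1; 0 0 0 0 0.1")

```text
t: 37.6
tcp_pos: [0.5217, 0.0056, 0.172]
orientation: [-3.141, -0.001, 1.507]
ft_force: [-0.3, -0.2, -0.1]
opening: 0.0291
grip_force: 39.7
```

```bash
python3 - <<'E'
from h import *
go(.5205,.0052,.0555,1.5)
c=env.calibration("wrist");cv2.imwrite("pics/w15.png",env.grab_frame("wrist")[:,:,::-1])
for o in env.pinpoint("bottle_red_center","wrist")[:1]: print(o,ray(c,o["centre"],env.state()["tcp_pos"][2]))
for o in env.pinpoint("bottle_black_center","wrist")[:1]: print(o,ray(c,o["centre"],.0555))
E
```

```text
tool shift mm [ -0.5  -1.2 116.5] turn 0.007 tcp [521.7   5.6 172. ] yaw 1.507 t 37.6
{'centre': [261.0, 318.1], 'p': 0.61} [0.52267095 0.00923486 0.17199551]
{'centre': [113.1, 316.7], 'p': 0.72} [0.52528215 0.0760917  0.0555    ]
```

View pics/w15.png

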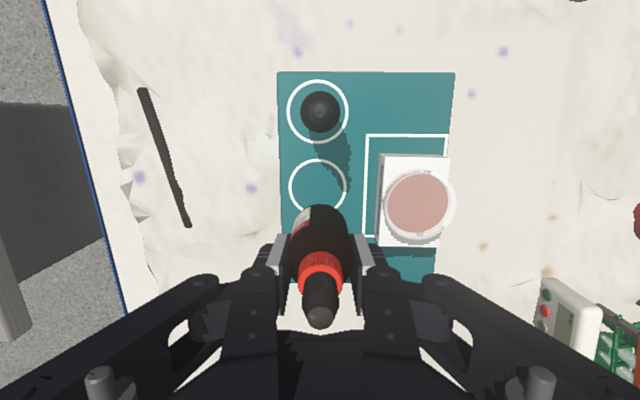

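Red is held upright over the middle ring, and black stands in its ring. I'll lower it straight down.

>>> play_rows(commands="-0.0025 -0.001 0.02 0 0.1; 0 0 0.025 0 0.1; 0 0 0.025 0 0.1; 0 0 0.02 0 0.1; 0 0 0.01 0 0.1")

```text
t: 38.17
tcp_pos: [0.5189, 0.0036, 0.0695]
orientation: [-3.138, -0.0, 1.508]
ft_force: [-0.4, -0.6, -1.2]
opening: 0.0294
grip_force: 39.7
```

>>> play_rows(commands="0 0 0.008 0 0.1; 0 0 0.004 0 0.1; 0 0 0.001 0 0.1; 0 0 0 0 0.1; 0 0 0 0 0.1")

```text
t: 38.58
tcp_pos: [0.5216, 0.0026, 0.0601]
orientation: [3.14, 0.0, 1.506]
ft_force: [-0.5, -1.1, -0.1]
opening: 0.029
grip_force: 39.7
```

>>> play_rows(commands="0 0 0.001 0 0.1; 0 0 0.001 0 0.1; 0 0 0.001 0 0.1; 0 0 0.001 0 0.1; 0 0 0 0 0.1")

```text
t: 39.0
tcp_pos: [0.5208, 0.0026, 0.0557]
orientation: [3.141, -0.0, 1.506]
ft_force: [-2.0, 0.4, 3.8]
opening: 0.0289
grip_force: 40.1
```

>>> play_rows(commands="0 0 0.0005 0 0.1; 0 0 0 0 0.1; 0 0 0 0 0.1; 0 0 0 0 0.1; 0 0 0 0 0.1")

```text
t: 39.42
tcp_pos: [0.5209, 0.0027, 0.0557]
orientation: [3.141, -0.0, 1.506]
ft_force: [-2.5, 0.5, 9.0]
opening: 0.0289
grip_force: 40.7
```

Contact is felt, so I'll release and rise.

>>> play_rows(commands="0 0 0 0 0.3; 0 0 0 0 0.45; 0 0 0 0 0.55; 0 0 0 0 0.6; 0 0 0 0 0.6")

```text
t: 39.83
tcp_pos: [0.5205, 0.0027, 0.0544]
orientation: [-3.141, -0.0, 1.506]
ft_force: [-0.1, 0.5, 0.1]
opening: 0.0513
grip_force: 0.0
```

>>> play_rows(commands="0 0 -0.01 0 0.6; 0 0 -0.03 0 0.6; 0 0 -0.04 0 0.6; 0 0 -0.04 0 0.6; 0 0 -0.03 0 0.6")

```text
t: 40.25
tcp_pos: [0.5211, 0.0026, 0.2084]
orientation: [3.139, 0.0, 1.506]
ft_force: [0.6, -0.1, -0.4]
opening: 0.0512
grip_force: 0.0
```

>>> play_rows(commands="-0.03 -0.01 -0.02 0 0.6; -0.03 -0.01 -0.02 0 0.6; -0.03 -0.01 0 0 0.6; -0.03 -0.01 0 0 0.6; 0 0 0 0 0.6")

```text
t: 40.67
tcp_pos: [0.4716, -0.1186, 0.2459]
orientation: [3.141, 0.003, 1.501]
ft_force: [-0.8, -0.1, 0.1]
opening: 0.0509
grip_force: 0.0
```

```bash
python3 - <<'E'
from h import *
c=env.calibration("wrist");f=env.grab_frame("wrist");cv2.imwrite("pics/w16.png",f[:,:,::-1])
for k in("blue","red","black"):
    for o in env.pinpoint(f"bottle_{k}_center","wrist")[:1]: print(k,o["p"],ray(c,o["centre"],.0555))
for k in("dish_center","carton_center"):
    for o in env.outline_of(k,"wrist")[:1]: print(k,o["p"],rect(o["pixels"],c,.042 if k[0]=="c" else .052))
E
```

```text
blue 0.95 [ 0.51383063 -0.06637283  0.0555    ]
red 0.96 [0.52098282 0.0090824  0.0555    ]
dish_center 0.79 ((606.6347045898438, -3.5662841796875), (62.32207489013672, 60.726280212402344), 47.195823669433594)
carton_center 0.55 ((601.2051391601562, -6.116199493408203), (83.59818267822266, 64.19025421142578), 85.65886688232422)
```

View pics/w16.png

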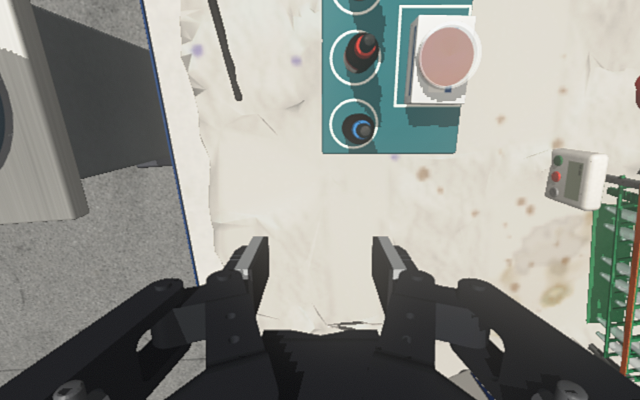

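Blue (360,128) and red (361,52) stand upright in their rings. The carton and dish are in the rectangle, black was seen in its ring before, and the arm is clear.

```bash
python3 -c "
from workcell import env
print(env.hand_in())"
```

```text
the job is handed in; nothing more can be done
None
```

The job is handed in: the carton lies in the rectangle with the pink dish centred on it, and the bottles stand upright in their rings, blue on the timer's side, red in the middle and black at the far end. It took about 41 s, and the arm is touching nothing.

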